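# Wedge the bottle stand's plate off its pads and hold

### The job

The two rubber pads under the front of the bottle stand's hinged plate are to be changed: slide the slim yellow wedge along the worktop, thin end first and straight, under the middle of the plate's front edge until the plate just lifts off its pads by a few millimetres (2 to 5), and finish while still gripping the wedge there, so that the wedge alone carries the plate. Push gently and never drive the plate up much further than that; keep the gripper and arm off the plate, keep the bottle standing on it, and leave the blue wedge, jar, beaker and tape alone.

Things in the scene. Friction and masses are not known exactly. Their poses are not given: they have to be found in the camera images.
- slim_wedge_grip (a point): middle of the handle block of the slim yellow wedge. The wedge is 116 mm long, 30 mm wide (y), lies flat, mass about 0.08 kg. Handle block 36 long x 30 wide x 45 mm high; this point is half-way up it (22.5 mm above the wedge's flat underside). The wedge's x axis points along it from handle to thin end, z up. The ramp begins 18 mm ahead of this point (+x), 23 mm high, and falls evenly 1 in 4 over 80 mm to the thin end, 3 mm high, 98 mm ahead of this point
- slim_wedge: the same yellow wedge; origin on its underside at mid-length, 40 mm ahead (+x) of the handle's middle; same axes; the thin end is 58 mm ahead of it
- blunt_wedge: blue wedge of the same length, width and handle, origin and axes alike, but its front end is 18 mm high, too thick to go under the plate; not to be used. It and the yellow wedge may have swapped places
- stand: bottle stand, fixed to the worktop; origin on the worktop under its middle, x axis from its open front to the hinge at the back, y to the left, z up. Two rails 14 wide x 10 mm high along x at y = +-55 mm, from 70 mm ahead of the origin (x = -70) to x = +80; on each, near the front, a rubber pad 4 mm thick on which the aluminium plate rests. Between the rails the worktop is bare (96 mm wide)
- lip (a point): on the hinged plate: middle of the underside of its rounded front edge (radius 5 mm), 65 mm in front of the stand's origin (stand x = -65 mm) and 14 mm above the worktop while the plate rests. The plate is 10 mm thick, 136 mm wide, its foremost point 5 mm ahead of this one; x, y, z as the stand's while it rests; the hinge lies 139 mm behind this point
- deck (a joint): hinge of the plate, rad: 0 resting on the pads, grows as the front edge rises (0.01 rad lifts the front edge by 1.39 mm). The plate with bottle weighs 0.55 to 1.0 kg and falls back freely; so the yellow ramp meets the edge when its thin end is about 44 mm past it, and each further 4 mm raises it about 1 mm
- bottle: reagent bottle with blue cap, 57 mm diameter, 101 mm high, loose on the plate behind the middle; origin at the middle of its foot, z up
- jar: jar with red lid, 44 mm diameter, 42 mm high, loose; origin at the middle of its foot. To the right of it, nearer the robot, a fixed bottle with tubes stands between the arm's start and the work: pass it at 0.3 m height
- beaker: small glass beaker, 50 mm wide, 59 mm high, loose; origin at the middle of its foot
- tape: roll of yellow tape lying flat, 67 mm diameter, 19 mm high, loose; origin at the middle of its underside
There are look-alikes about, which are no part of the job. There is more than one size of the stand; the job needs the larger.

How it is judged (in metres and radians):
At the end, for the whole second after the job is handed in: Plate edge 1.5 to 6 mm (0.0105 to 0.043 rad) above its rest, still, carried by the yellow wedge alone; fingers still grip the wedge, which lies flat (4 mm, 0.08 rad), thin end inward, within 25 mm and 0.2 rad of the stand's middle line; the bottle stands upright on the plate (value of joint deck between 0.0105 and 0.043 rad and velocity of joint deck between -0.05 and 0.05 rad/s and contact force between slim_wedge and deck above 0.8 N and contact force between the fingers and slim_wedge above 2 N and contact force between each of the arm, the fingers, blunt_wedge and deck below 0.3 N and y of slim_wedge in the frame of stand between -0.025 and 0.025 m and angle between the x axis of slim_wedge and the x axis of stand, either way round below 0.2 rad and x of slim_wedge in the frame of stand below -0.04 m and angle between slim_wedge's own z axis and vertical below 0.08 rad and height (world z) of slim_wedge below 0.004 m and angle between bottle's own z axis and vertical below 0.15 rad and contact force between bottle and deck above 0.3 N); the arm keeps its last pose, push and grip.
It fails at once if the plate is driven up by more than about 9 mm at its front edge (value of joint deck above 0.064 rad).
It fails at once if the robot presses on or lifts the plate itself (contact force between any of the arm, the fingers and deck above 2 N).
It fails at once if the wedge is rammed against the plate (over 40 N) (contact force between slim_wedge and deck above 40 N).
It fails at once if the bottle tips or is shoved along (angle between bottle's own z axis and vertical above 0.3 rad or distance of bottle from where it was at the start of the episode above 0.03 m).
It fails at once if the blue wedge, jar, beaker or tape is moved by more than 30 mm (distance of any of blunt_wedge, jar, beaker, tape from where it was at the start of the episode above 0.03 m).
It also fails if it takes over 38 s, if anything falls off the work surface, if the arm or the gripper's body presses on something with over 40 N, if the wrist force passes 120 N, or if a joint passes its speed limit or range.

### The arm

A 6-joint arm with a two-finger parallel gripper is mounted at the origin on a cart in front of the work surface, level with it; the furniture and walls round the work are solid. World frame = base frame: x ahead of the robot, y to its left, z up, the work surface at z = 0. Lengths are in mm, angles in degrees, forces in N, time in s.
With the tool pointing down it reaches from about 425 to 950 mm from the base axis. Payload 14.7 kg.
Tool frame: the origin (TCP) lies at the very end of the fingers, on their centre line; the grasp point (between the pads) lies 19 mm behind it; x points along the fingers, y is the direction in which the jaws open and shut, and the axes are right-handed (so a half turn about x gives the same grasp; the last joint's range is limited). The gripper opens to 85 mm and grips with 20 to 120 N. Pads are 22 mm wide; open, the fingers measure 114 mm over their backs; the gripper's body (76 mm by 85 mm) begins 54 mm behind the grasp point. The pads swing forward as they close: fully open they stand 13 mm farther back than shut.
Start: joints at [-73.201, 27.513, 91.461, -0, 61.026, -2.67], TCP at [216.66, -612.822, 195.497] pointing down, gripper open.
Joint ranges: [-157.49, 157.49], [-46.99, 117.5], [13.45, 153.17], [-89.5, 269.5], [5.16, 153.95], [-167.48, 167.48]. Speed limits (degrees/s): [108.29, 108.29, 136.94, 172.46, 172.46, 172.46].

### API

Orientations are given as a 3x3 rotation matrix whose columns are the frame's x, y, z axes.
In Python, from workcell import status, eyes, finish_job gives the robot as it stands. The module is installed in compiled form; this text tells all that it offers.
- The arm moves only by the tool step_arm, never from a script. Its argument "plan" is a list of rows, each a list of 2 entries, a list of its own where there are three numbers: the shift along the tool's x, y, z in mm, then the turn about the tool's x in degrees. In form: [[[x, y, z], turn], ...]. A call has 1 to 10 rows; each row shifts and turns the commanded pose from where the row before left it, along the tool's axes as they then stand; what a row does not reach is not made up. A row lasts 1/8 s, in which the tool goes at most 62.5 mm and 10.7 degrees, less where a joint would pass 70% of its speed; a pose out of reach is approached as far as the arm can. A call is refused whole if a number of a shift passes 62.5 or a number of a turn 10.7, either way. A call with a gripper value outside its range is refused whole. "fingers" is the closure, from -1 (fully open) to 1 (shut), set as the call begins (left out, the last holds). The fingers move at their own pace and stop on an object; "force" is the grip in N (left out, the last holds). Time passes only in rows, so rows that do not move let the fingers close. It gives the time, the measured TCP pose, the force and the opening at its end, in the units of the state.
- status.state(): the state, without advancing time (a new reading comes with each control period).
- eyes.read_camera(name): name is "scene" or "top" or "wrist"; returns (picture, depth): 384x512x3 uint8, red, green, blue; 384x512 float32, mm along the optical axis (not along the pixel's ray), 0 where there is no reading.
- eyes.camera_model(name): a dict with "mtx" (3x3 intrinsics, pixels), "D" ([k1, k2, p1, p2, k3] as OpenCV has them; the pictures are not rectified), "pose" (4x4, takes a point from camera to world coordinates). Camera axes: x right, y down, z forward; pixel columns grow to the right and rows downward; lengths in mm; the calibration is good to about 2 mm. A picture is of the moment at which its call begins: read the wrist's pose just before it. camera_model takes no time and is no camera call; for the wrist camera it gives the pose at the moment of the call.
- finish_job(): hands the job in, once; it reports no verdict.
The state is a dict: "time_s": time; "joints": joint angles; "qvel": joint speeds; "joint_efforts": joint torques, N m; "eef_pos": TCP position; "ee_rot": TCP orientation; "ft_force": force on the tool from outside, world axes, zero at the start; "moment": the same for the moment, N m; "grip_width": finger opening in mm.
Only numpy, scipy, OpenCV 4.12 (cv2) and the standard library are available. Lean on these libraries where they do the work, as an engineer would, in place of code of your own. Each camera call takes 0.05 s, during which the arm holds its last target.

## Working session

There is one attempt and no reset: what is moved stays moved. The work goes in short steps, Python scripts to look and compute and a tool call to move; the robot and the scene stay as the last step left them, time stands still between calls to the robot, and variables do not carry over. Pictures are saved under pics/ and viewed, and the job is handed in when it is done.

Besides the shell and the picture viewer there is one more tool, called after "Emit:" as name(argument=value, ...), one argument or row to a line, values as JSON. step_arm: Moves the arm, as the interface text tells. Its arguments: {"type":"object","properties":{"plan":{"type":"array","items":{"type":"array"}},"fingers":{"type":"number"},"force":{"type":"number"}},"required":["plan"]}

```bash
mkdir -p pics
cat > h.py <<'E'
import numpy as np, cv2
from workcell import status, eyes, finish_job
def grab(n,save=None):
    m=eyes.camera_model(n); p,d=eyes.read_camera(n)
    if save: cv2.imwrite('pics/'+save+'.png',cv2.cvtColor(p,cv2.COLOR_RGB2BGR))
    np.savez('/tmp/'+n+'.npz',p=p,d=d,mtx=m['mtx'],D=m['D'],pose=m['pose'])
    return p,d,m
def load(n):
    z=np.load('/tmp/'+n+'.npz'); return z['p'],z['d'],{k:z[k] for k in('mtx','D','pose')}
def plane(m,uv,z):
    uv=np.array(uv,float).reshape(-1,1,2)
    r=cv2.undistortPoints(uv,np.array(m['mtx'],float),np.array(m['D'],float)).reshape(-1,2)
    T=np.array(m['pose']); r=np.c_[r,np.ones(len(r))]@T[:3,:3].T
    o=T[:3,3]; return o+r*((z-o[2])/r[:,2])[:,None]
def cloud(d,m):
    h,w=d.shape; u,v=np.meshgrid(np.arange(w),np.arange(h))
    r=cv2.undistortPoints(np.stack([u,v],-1).reshape(-1,1,2).astype(float),np.array(m['mtx'],float),np.array(m['D'],float)).reshape(-1,2)
    P=np.c_[r,np.ones(len(r))]*d.reshape(-1,1); T=np.array(m['pose'])
    return (P@T[:3,:3].T+T[:3,3]).reshape(h,w,3)
E
python3 - <<'E'
from h import *
s=status.state(); print(s)
for n in('scene','top','wrist'):
    p,d,m=grab(n,n+'0'); print(n,np.round(m['pose'],3).tolist(),m['D'],np.round(m['mtx']).tolist())
E
```

```text
{'time_s': 0.0, 'joints': array([-7.32029865e+01,  2.75519070e+01,  9.14930388e+01,  3.26993123e-04,
        6.10251313e+01, -2.67080019e+00]), 'qvel': array([ 0.014775  , -0.06991988, -0.00199427, -0.06229794, -0.01182537,
       -0.09646022]), 'joint_efforts': array([ 1.13294747e-03, -9.50640178e+01, -4.30178726e+01, -1.57326426e-04,
        1.25991862e-02,  1.03979485e-05]), 'eef_pos': array([ 216.51437172, -612.40741651,  194.85380057]), 'ee_rot': array([[-3.48667000e-04,  3.33274448e-01, -9.42829794e-01],
       [ 1.17233548e-03, -9.42829067e-01, -3.33274625e-01],
       [-9.99999252e-01, -1.22151468e-03, -6.19760782e-05]]), 'ft_force': array([-0.17497598,  0.1327296 , -0.22737471]), 'moment': array([ 0.00777916, -0.02241382,  0.01292731]), 'grip_width': 85.24440963966093}
scene [[-0.849, -0.206, 0.486, -47.681], [-0.528, 0.332, -0.782, 1089.773], [0.0, -0.92, -0.391, 599.77], [0.0, 0.0, 0.0, 1.0]] [-0.06178196  0.          0.          0.          0.        ] [[495.0, 0.0, 258.0], [0.0, 495.0, 196.0], [0.0, 0.0, 1.0]]
top [[-0.017, -0.985, 0.171, 372.408], [-0.999, 0.021, 0.024, 18.801], [-0.028, -0.17, -0.985, 1241.971], [0.0, 0.0, 0.0, 1.0]] [-0.02990438  0.          0.          0.          0.        ] [[474.0, 0.0, 256.0], [0.0, 474.0, 194.0], [0.0, 0.0, 1.0]]
wrist [[0.333, -0.897, -0.291, 291.463], [-0.943, -0.317, -0.102, -586.611], [-0.001, 0.308, -0.951, 372.741], [0.0, 0.0, 0.0, 1.0]] [-0.03999856  0.          0.          0.          0.        ] [[316.0, 0.0, 258.0], [0.0, 316.0, 186.0], [0.0, 0.0, 1.0]]
```

View pics/scene0.png

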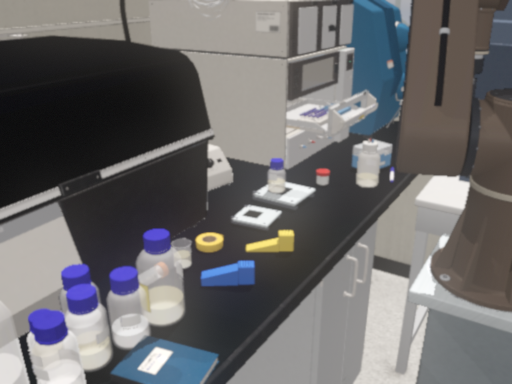

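View pics/top0.png

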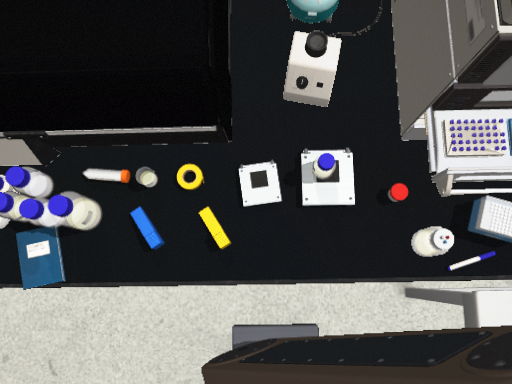

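View pics/wrist0.png

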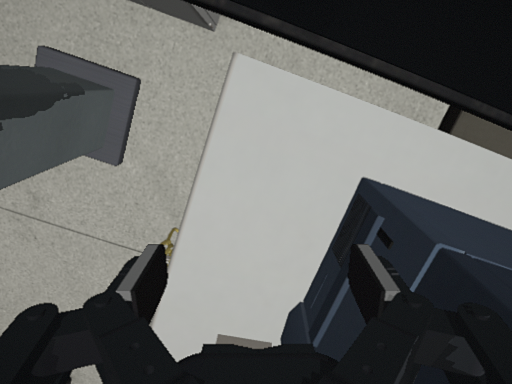

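Run:
```python
from h import *
p,d,m=load('top'); c=p[140:260,130:420]
cv2.imwrite('pics/topc.png',cv2.cvtColor(cv2.resize(c,None,fx=2.7,fy=2.7,interpolation=cv2.INTER_CUBIC),cv2.COLOR_RGB2BGR))
p,d,m=load('scene'); c=p[150:300,160:340]
cv2.imwrite('pics/scenec.png',cv2.cvtColor(cv2.resize(c,None,fx=4,fy=4,interpolation=cv2.INTER_CUBIC),cv2.COLOR_RGB2BGR))
```

```text
(no output)
```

View pics/topc.png

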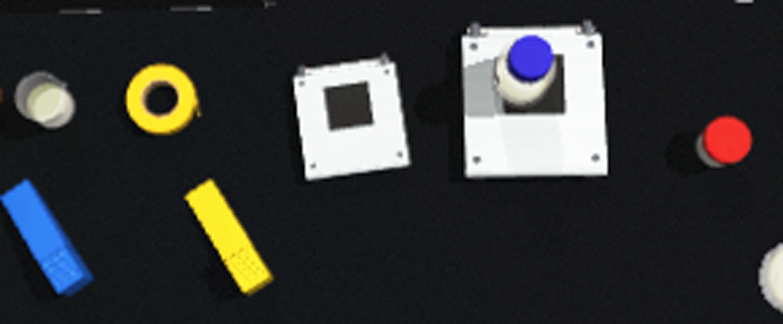

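View pics/scenec.png

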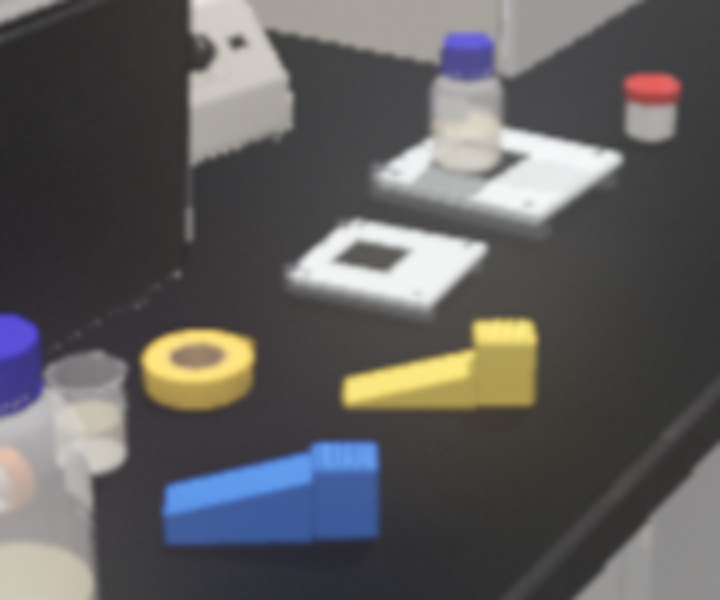

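Run:
```python
from h import *
p,d,m=load('top'); hsv=cv2.cvtColor(p,cv2.COLOR_RGB2HSV)
X=cloud(d,m)
def comps(mask,minA):
    n,l,s,c=cv2.connectedComponentsWithStats(mask.astype(np.uint8))
    return [(l==i,s[i],c[i]) for i in range(1,n) if s[i][4]>minA]
print('table z',np.round([X[250,v][2] for v in(100,260,300)],1))
for name,lo,hi in(('yel',(20,120,80),(35,255,255)),('blue',(100,120,80),(120,255,255)),('red',(0,150,80),(8,255,255))):
    for M,s,c in comps(cv2.inRange(hsv,lo,hi)>0,60):
        r=cv2.minAreaRect(np.argwhere(M)[:,::-1].astype(np.float32))
        z=X[M][:,2]; print(name,s,np.round(c,1),np.round(cv2.boxPoints(r),1).tolist(),'z',np.round(np.percentile(z,[5,50,95]),1), 'xy',np.round(np.median(X[M],0),0))
roi=np.zeros(p.shape[:2],bool); roi[140:215,230:365]=1
W=(hsv[...,2]>120)&(hsv[...,1]<50)&roi
for M,s,c in comps(W,200):
    r=cv2.minAreaRect(np.argwhere(M)[:,::-1].astype(np.float32))
    print('white',s,np.round(cv2.boxPoints(r),1).tolist(),'z',np.median(X[M][:,2]))
    print(np.round(plane(m,cv2.boxPoints(r),24)[:,:2],1).tolist())
# wedge by cloud
M=cv2.inRange(hsv,(20,120,80),(35,255,255))>0; M[:,:196]=0
P=X[M]; P=P[P[:,2]>2]; H=P[P[:,2]>38]; print('handle top pts',len(H),H.mean(0)); 
rr=cv2.minAreaRect(P[:,:2].astype(np.float32)); print(rr, cv2.boxPoints(rr))
rh=cv2.minAreaRect(H[:,:2].astype(np.float32)); print(rh)
```

```text
table z [ 0.6 -2.9 -0.1]
yel [176 163  28  27 424] [189.7 176.4] [[171.0, 176.0], [189.0, 158.0], [208.0, 177.0], [190.0, 195.0]] z [ 0.2 18.9 23.3] xy [635. 223.  19.]
yel [198 206  33  43 570] [214.2 227.2] [[197.10000610351562, 211.60000610351562], [208.10000610351562, 204.89999389648438], [231.3000030517578, 242.89999389648438], [220.3000030517578, 249.60000610351562]] z [ 0.5 16.4 47.8] xy [500. 158.  16.]
blue [508 119   4  37  61] [510.1 135.2] [[508.0, 119.0], [511.0, 119.0], [511.0, 155.0], [508.0, 155.0]] z [167.2 172.4 178.7] xy [ 685. -549.  172.]
blue [468 199  12  31 168] [473.8 214.3] [[467.79998779296875, 229.0], [474.70001220703125, 198.0], [480.0, 199.1999969482422], [473.1000061035156, 230.10000610351562]] z [ 2.7 19.3 35.4] xy [ 519. -513.   19.]
blue [130 206  34  43 637] [146.5 228. ] [[127.69999694824219, 213.5], [139.89999389648438, 205.39999389648438], [164.6999969482422, 242.5], [152.5, 250.6999969482422]] z [ 1.6 30.1 47.7] xy [500. 332.  30.]
blue [  16  231   47   58 1745] [ 38.3 260.6] [[14.899999618530273, 232.5], [54.29999923706055, 226.6999969482422],
[... 423 characters left out ...]
6
[[702.0, -72.1], [702.1, -210.2], [552.4, -205.8], [552.0, -70.6]]
white [ 239  161   43   46 1307] [[237.39999389648438, 165.6999969482422], [275.5, 160.1999969482422], [281.20001220703125, 200.6999969482422], [243.1999969482422, 206.10000610351562]] z 18.115555050444527
[[661.0, 95.9], [673.4, -4.8], [565.1, -17.2], [552.9, 81.9]]
handle top pts 167 [464.61537788 136.61239561  59.75336878]
((500.3059387207031, 138.6754150390625), (343.9488220214844, 67.90386199951172), 31.977331161499023) [[336.44696   76.40056 ]
 [372.4077    18.800583]
 [664.1649   200.95027 ]
 [628.20416  258.55023 ]]
((419.7200927734375, 91.19623565673828), (169.54861450195312, 34.229061126708984), 45.42072677612305)
```

Emit:
step_arm(
  plan=[
    [[-54,0,0],0],
    [[-54,0,0],0],
    [[0,-19,-47],0],
    [[0,-19,-47],0],
    [[0,-19,-47],0],
    [[0,-19,-47],0],
    [[0,-19,-47],0],
    [[0,-19,-47],0],
    [[0,-19,-47],0],
  ],
)

```text
time_s: 1.27
eef_pos: [483.5, -376.5, 303.4]
ee_rot: [[-0.0, 0.333, -0.943], [0.0, -0.943, -0.333], [-1.0, -0.0, 0.0]]
ft_force: [-0.2, -0.3, 0.6]
grip_width: 85.2
```

Emit:
step_arm(
  plan=[
    [[0,-42,-25],0],
    [[0,-42,-25],0],
    [[0,-42,-25],0],
    [[0,-42,-25],0],
    [[0,-42,-25],0],
    [[0,0,0],0],
  ],
  fingers=-1,
)

```text
time_s: 2.02
eef_pos: [530.6, -135.2, 303.4]
ee_rot: [[-0.0, 0.337, -0.942], [0.001, -0.942, -0.337], [-1.0, -0.001, -0.0]]
ft_force: [-0.6, -0.3, 0.8]
grip_width: 85.2
```

Run:
```python
from h import *
p,d,m=grab('wrist','w1'); print(status.state()['eef_pos'])
```

```text
[ 530.47765929 -136.81800881  303.43853352]
```

View pics/w1.png

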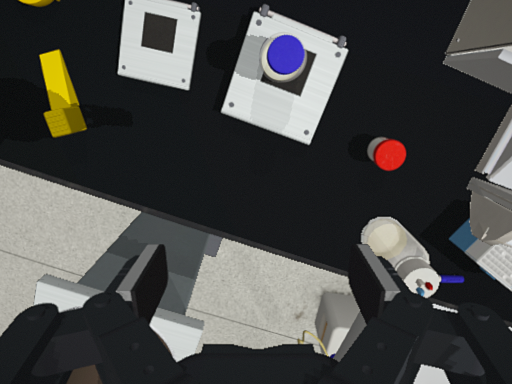

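```bash
cat > stand.py <<'E'
from h import *
def quad(n,seed):
    p,d,m=load(n); hsv=cv2.cvtColor(p,cv2.COLOR_RGB2HSV)
    W=((hsv[...,2]>90)&(hsv[...,1]<60)).astype(np.uint8)
    W=cv2.morphologyEx(W,cv2.MORPH_OPEN,np.ones((3,3),np.uint8))
    k,l,s,c=cv2.connectedComponentsWithStats(W); i=l[seed[1],seed[0]]
    cs,_=cv2.findContours((l==i).astype(np.uint8),cv2.RETR_EXTERNAL,cv2.CHAIN_APPROX_NONE)
    c=max(cs,key=cv2.contourArea)[:,0].astype(float)
    g=plane(m,c,24)[:,:2]; return c,g,m
E
python3 - <<'E'
from stand import *
for n,seed in(('wrist',(255,125)),('top',(340,195))):
    c,g,m=quad(n,seed)
    r=cv2.minAreaRect(g.astype(np.float32)); b=cv2.boxPoints(r); print(n,r,np.round(b,1).tolist())
    # fit lines: front, left, right
    cen=g.mean(0); lo=g[:,0].min()
    def fit(sel):
        for _ in range(3):
            q=g[sel]; vx,vy,x0,y0=cv2.fitLine(q.astype(np.float32),cv2.DIST_HUBER,0,.01,.01).ravel()
            dist=abs((g[:,0]-x0)*vy-(g[:,1]-y0)*vx); sel=sel&(dist<3)
        return vx,vy,x0,y0,sel.sum()
    f=fit((g[:,0]<lo+8)&(abs(g[:,1]-cen[1])<58))
    L=fit((g[:,1]>g[:,1].max()-7)&(g[:,0]>lo+12)&(g[:,0]<lo+120)); R=fit((g[:,1]<g[:,1].min()+7)&(g[:,0]>lo+12)&(g[:,0]<lo+120))
    for nm,q in(('F',f),('L',L),('R',R)): print(nm,np.round(q,3),'ang',np.degrees(np.arctan2(q[1],q[0])))
E
```

```text
wrist ((389.54705810546875, -179.9605712890625), (677.377685546875, 1030.7388916015625), 19.748720169067383) [[-103.4000015258789, 190.6999969482422], [244.89999389648438, -779.5], [882.5, -550.5999755859375], [534.2000122070312, 419.5]]Traceback (most recent call last):
  File "<stdin>", line 12, in <module>
  File "<stdin>", line 9, in fit
cv2.error: OpenCV(4.12.0) /io/opencv/modules/imgproc/src/linefit.cpp:50: error: (-215:Assertion failed) count > 0 in function 'fitLine2D_wods'
```

Run:
```python
from h import *
p,d,m=load('wrist'); X=cloud(d,m); hsv=cv2.cvtColor(p,cv2.COLOR_RGB2HSV)
M=cv2.inRange(hsv,(20,120,50),(35,255,255)); M[:40]=0
n,l,s,c=cv2.connectedComponentsWithStats(M)
i=1+np.argmax(s[1:,4]); M=l==i; print(s[i],c[i])
P=X[M]; print(np.percentile(P[:,2],[2,50,98]), np.median(X[280:300,:],axis=(0,1))[2] if 0 else X[150,100])
H=(hsv[...,2]>0)&M
c=p[30:160,10:140]; cv2.imwrite('pics/w1c.png',cv2.cvtColor(cv2.resize(c,None,fx=5,fy=5,interpolation=cv2.INTER_CUBIC),cv2.COLOR_RGB2BGR)[:600])
```

```text
[  39   49   48   89 2516] [60.18680445 96.23569157]
[-1.07068024 15.10713177 46.00524781] [430.75218776  90.57273467  -1.6193782 ]
```

View pics/w1c.png

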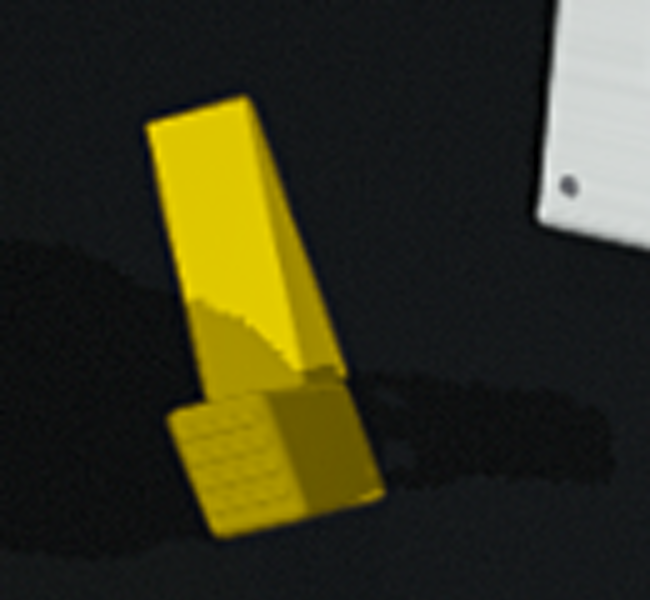

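Run:
```python
from stand import *
for n,seed in(('wrist',(265,110)),('top',(340,195))):
    c,g,m=quad(n,seed)
    r=cv2.minAreaRect(g.astype(np.float32)); b=cv2.boxPoints(r); print(n,np.round(r[0],1),np.round(r[1],1),round(r[2],1),np.round(b,1).tolist())
    cen=r[0]
    # fits by proximity to rotated-rect sides
    b=b[np.argsort(b[:,0])]; F=b[:2]; F=F[np.argsort(F[:,1])]; B=b[2:]; B=B[np.argsort(B[:,1])]
    for nm,a,e in(('front',F[0],F[1]),('right',F[0],B[0]),('left',F[1],B[1])):
        t=(e-a)/np.linalg.norm(e-a); w=(g-a)@t; dd=(g-a)@np.array([-t[1],t[0]])
        s=(abs(dd)<5)&(w>10)&(w<(125 if nm=='front' else 110)); q=g[s]
        vx,vy,x0,y0=cv2.fitLine(q.astype(np.float32),cv2.DIST_HUBER,0,.01,.01).ravel()
        print(nm,s.sum(),'ang',round(float(np.degrees(np.arctan2(vy,vx))),2),'pt',x0,y0)
print('wedge handle top', np.round(plane(load('wrist')[2],np.array([[167,413],[268,388],[308,520],[217,537]])/5+[10,30],45),1).tolist())
print('ramp', np.round(plane(load('wrist')[2],np.array([[147,125],[248,96]])/5+[10,30],3),1).tolist())
```

```text
wrist [ 626.4 -140.2] [136.5 150.9] 89.6 [[550.5, -208.0], [701.4000244140625, -209.0], [702.2999877929688, -72.5], [551.5, -71.5]]
front 74 ang 89.57 pt 551.7135 -132.56522
right 68 ang -0.39 pt 610.99347 -207.72249
left 73 ang -0.67 pt 608.1152 -72.598274
top [ 627.1 -139.2] [136.2 150.8] 89.7 [[551.2999877929688, -206.89999389648438], [702.0999755859375, -207.8000030517578], [702.9000244140625, -71.5999984741211], [552.0999755859375, -70.69999694824219]]
front 44 ang 88.78 pt 553.49524 -153.11603
right 38 ang -0.26 pt 610.3578 -206.09941
left 38 ang -1.92 pt 596.9196 -72.1228
wedge handle top [[473.0, 156.9, 45.0], [489.0, 130.9, 45.0], [456.7, 114.0, 45.0], [443.2, 138.1, 45.0]]
ramp [[540.1, 200.8, 3.0], [557.3, 173.7, 3.0]]
```

Emit:
step_arm(
  plan=[
    [[0,-55,-6],0],
    [[0,-55,-6],0],
    [[0,-55,-6],0],
    [[0,-55,-6],0],
    [[0,-55,-6],0],
    [[50,0,0],-6.2],
    [[50,0,0],-6.2],
    [[50,0,0],0],
    [[0,0,0],0],
    [[0,0,0],0],
  ],
)

```text
time_s: 3.32
eef_pos: [468.1, 130.8, 154.9]
ee_rot: [[0.001, 0.527, -0.85], [0.0, -0.85, -0.527], [-1.0, 0.0, -0.001]]
ft_force: [-0.4, -0.3, 0.4]
grip_width: 85.0
```

Run:
```python
from h import *
p,d,m=grab('wrist','w2'); s=status.state(); print(s['eef_pos'],np.degrees(np.arctan2(-s['ee_rot'][1,2],-s['ee_rot'][0,2])),s['ft_force'],s['joints'])
```

```text
[468.5274847  131.00666507 155.3726555 ] 31.824331153569837 [-0.11884134  0.00654927  1.02560153] [ 1.20530315e+01  1.73883722e+01  1.15081391e+02 -3.41798348e-03
  4.73867107e+01  7.02310709e+01]
```

View pics/w2.png

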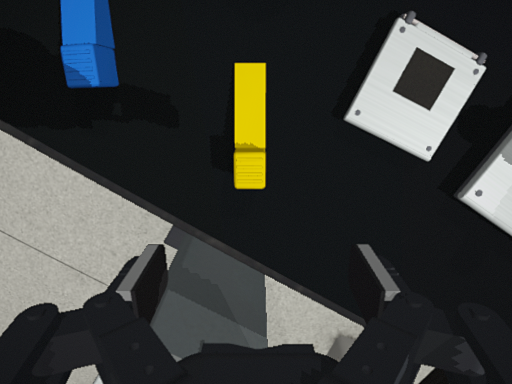

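Run:
```python
from h import *
p,d,m=load('wrist'); hsv=cv2.cvtColor(p,cv2.COLOR_RGB2HSV)
M=cv2.inRange(hsv,(20,120,60),(35,255,255)); n,l,s,c=cv2.connectedComponentsWithStats(M); i=1+np.argmax(s[1:,4]); M=l==i; print(s[i])
for r in (68,80,100,130,148,152,158,170,182,186): 
    cc=np.where(M[r])[0]; print(r,cc.min(),cc.max(), hsv[r,250])
cv2.imwrite('pics/w2c.png',cv2.cvtColor(cv2.resize(p[50:200,210:290],None,fx=4,fy=4,interpolation=cv2.INTER_CUBIC),cv2.COLOR_RGB2BGR))
t=plane(m,[[235,152.5],[266,152.5],[266,188],[235,188]],45); e=plane(m,[[234.5,63],[266.5,63]],3)
print(np.round(t,1).tolist(),t.mean(0),e.mean(0)); v=e.mean(0)-t.mean(0); print(np.degrees(np.arctan2(v[1],v[0])),np.hypot(v[0],v[1]))
```

```text
[ 233   62   33  127 4057]
68 234 265 [ 27 255 225]
80 234 265 [ 27 255 226]
100 234 265 [ 27 255 227]
130 234 265 [ 27 255 227]
148 235 265 [ 26 255 138]
152 234 265 [ 26 255 178]
158 233 265 [ 27 255 213]
170 234 265 [ 27 255 228]
182 234 265 [ 27 255 215]
186 234 265 [ 27 255 224]
[[473.2, 157.9, 45.0], [488.3, 133.5, 45.0], [459.1, 115.1, 45.0], [443.4, 140.3, 45.0]] [465.99253523 136.69738931  45.        ] [548.83882942 188.38459577   3.        ]
31.959742254760318 97.64771258031854
```

View pics/w2c.png

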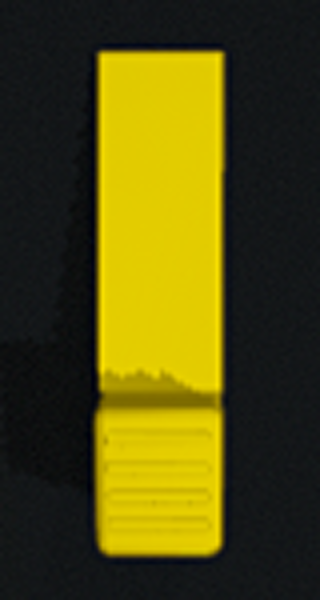

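Emit:
step_arm(
  plan=[
    [[30,-5.5,0],0],
    [[45,0,0],0],
    [[45,0,0],0],
    [[20,0,0],0],
    [[8,0,0],0],
    [[0,0,0],0],
    [[0,0,0],0],
  ],
)

```text
time_s: 4.25
eef_pos: [465.2, 136.1, 6.8]
ee_rot: [[0.002, 0.528, -0.849], [0.001, -0.849, -0.528], [-1.0, 0.001, -0.002]]
ft_force: [-0.5, 0.3, -0.1]
grip_width: 85.3
```

Emit:
step_arm(
  plan=[
    [[0,0,0],0],
    [[0,0,0],0],
    [[0,0,0],0],
    [[0,0,0],0],
    [[0,0,0],0],
    [[0,0,0],0],
    [[0,0,0],0],
  ],
  fingers=1,
  force=50,
)

```text
time_s: 5.12
eef_pos: [464.2, 135.9, 5.8]
ee_rot: [[0.0, 0.528, -0.849], [0.0, -0.849, -0.528], [-1.0, 0.0, -0.0]]
ft_force: [-2.2, 0.8, 10.2]
grip_width: 27.6
```

Run:
```python
from h import *
p,d,m=grab('wrist','w3'); s=status.state(); print(s['eef_pos'],np.degrees(np.arctan2(-s['ee_rot'][1,2],-s['ee_rot'][0,2])),s['ft_force'],s['grip_width'])
```

```text
[464.11616052 135.94110419   5.82477942] 31.87081981780802 [-2.9211404   1.19000509 10.69660131] 27.61064252147959
```

View pics/w3.png

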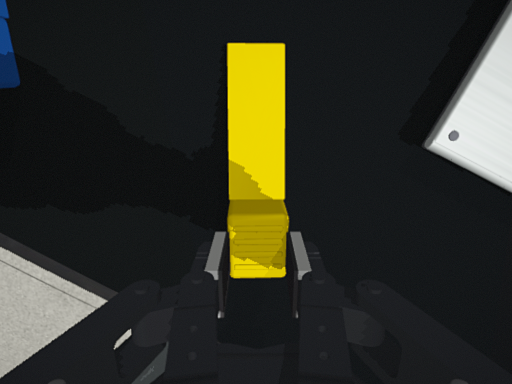

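Emit:
step_arm(
  plan=[
    [[-0.5,0,0],0],
    [[0,0,0],5],
    [[0,0,0],7],
    [[0,0,0],7],
    [[0,0,0],7],
    [[0,0,0],6.3],
    [[0,0,10],0],
    [[0,0,16],0],
    [[0,0,0],0],
  ],
)

```text
time_s: 6.3
eef_pos: [436.0, 135.9, 6.0]
ee_rot: [[-0.001, -0.005, -1.0], [-0.0, -1.0, 0.005], [-1.0, 0.0, 0.001]]
ft_force: [-0.3, -0.0, 0.3]
grip_width: 27.5
```

Run:
```python
from h import *
p,d,m=grab('wrist','w4'); s=status.state(); print(s['eef_pos'],np.degrees(np.arctan2(-s['ee_rot'][1,2],-s['ee_rot'][0,2])),s['ft_force'],s['grip_width'])
```

```text
[436.5557776  135.93228441   6.02096887] -0.3242889772389665 [-1.39590375 -0.19303583  1.24436169] 27.52628878421222
```

View pics/w4.png

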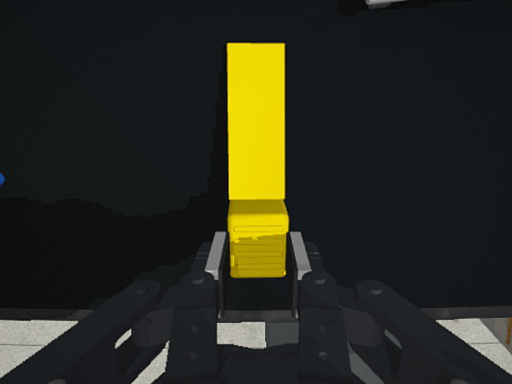

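Emit:
step_arm(
  plan=[
    [[0,15,0],0],
    [[0,35,0],0],
    [[0,45,0],0],
    [[0,45,0],0],
    [[0,45,0],0],
    [[0,45,0],0],
    [[0,30,0],0],
    [[0,15,0],0],
    [[0,0,0],0],
    [[0,0,0],0],
  ],
)

```text
time_s: 7.6
eef_pos: [435.8, -138.3, 6.0]
ee_rot: [[-0.0, -0.007, -1.0], [0.0, -1.0, 0.007], [-1.0, -0.0, 0.0]]
ft_force: [-0.6, -1.3, 1.9]
grip_width: 27.8
```

Run:
```python
from h import *
p,d,m=grab('wrist','w5'); s=status.state(); print(s['time_s'],s['eef_pos'],np.degrees(np.arctan2(-s['ee_rot'][1,2],-s['ee_rot'][0,2])),s['ft_force'],s['grip_width'])
p,d,m=grab('top','top5')
cv2.imwrite('pics/top5c.png',cv2.cvtColor(cv2.resize(p[140:260,240:420],None,fx=4,fy=4,interpolation=cv2.INTER_CUBIC),cv2.COLOR_RGB2BGR))
```

```text
7.65 [ 435.884271   -138.11609171    5.98495994] -0.37005110989470297 [ 0.10932497 -0.18978975  2.26154338] 27.862159827216814
```

View pics/w5.png

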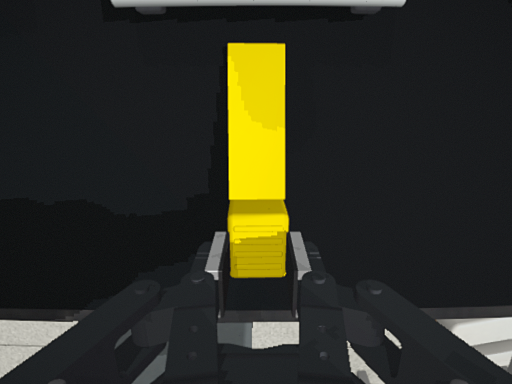

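View pics/top5c.png

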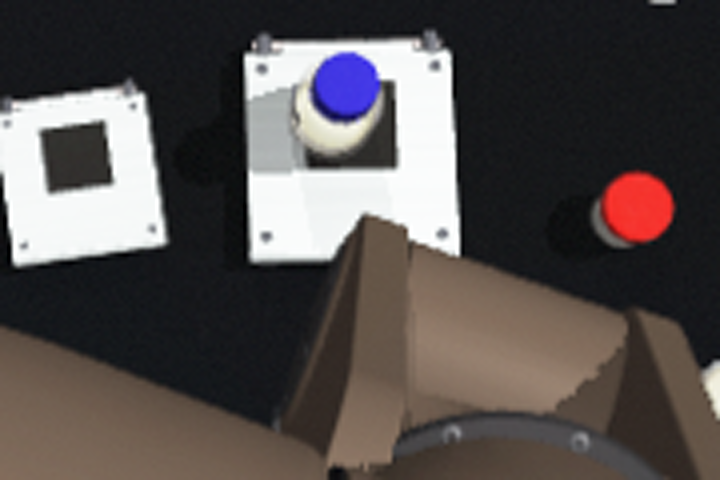

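Run:
```python
from h import *
p,d,m=load('wrist')
print(plane(m,[[228,43],[285,43]],3).round(1).tolist()); 
print(p[0:14,256].tolist()); print(p[3,100:120,0].tolist(),p[3,395:412,0].tolist())
for z in(14,19): print(z,plane(m,[[112,6.5],[256,7.5],[405,6.5]],z).round(1).tolist())
```

```text
[[536.1, -123.6, 3.0], [535.8, -153.7, 3.0]]
[[171, 175, 172], [160, 165, 163], [150, 154, 152], [129, 133, 133], [111, 113, 113], [60, 60, 62], [16, 17, 18], [10, 14, 16], [12, 18, 17], [15, 17, 18], [17, 20, 20], [16, 16, 19], [15, 17, 17], [14, 15, 15]]
[24, 16, 18, 14, 14, 18, 17, 14, 16, 16, 15, 49, 107, 141, 148, 146, 145, 145, 145, 145] [161, 161, 162, 162, 162, 163, 163, 166, 159, 111, 34, 17, 21, 25, 23, 22, 24]
14 [[552.3, -68.7, 14.0], [550.7, -138.6, 14.0], [551.3, -210.9, 14.0]]
19 [[551.2, -70.8, 19.0], [549.6, -138.6, 19.0], [550.3, -208.8, 19.0]]
```

Emit:
step_arm(
  plan=[
    [[0,0,-8],0],
    [[0,0,-12],0],
    [[0,0,-12],0],
    [[0,0,-12],0],
    [[0,0,-8],0],
    [[0,0,-3],0],
    [[0,0,0],0],
    [[0,0,0],0],
  ],
)

```text
time_s: 8.7
eef_pos: [491.2, -139.5, 6.0]
ee_rot: [[0.001, -0.008, -1.0], [-0.0, -1.0, 0.008], [-1.0, 0.0, -0.001]]
ft_force: [1.2, -0.1, 1.5]
grip_width: 27.6
```

```bash
cat > look.py <<'E'
import sys
from h import *
t=sys.argv[1]
p,d,m=grab('wrist','w'+t); s=status.state(); print(s['time_s'],s['eef_pos'].round(2),s['ft_force'].round(2),round(s['grip_width'],2))
X=cloud(d,m); hsv=cv2.cvtColor(p,cv2.COLOR_RGB2HSV)
W=(hsv[...,2]>90)&(hsv[...,1]<60)&(X[...,2]>10)&(X[...,2]<45)&(X[...,0]>555)&(X[...,0]<690)&(abs(X[...,1]+139.5)<62)
P=X[W]
if len(P)>100:
    A=np.c_[P[:,0]-695,P[:,1]+139.5,np.ones(len(P))]; k=np.linalg.lstsq(A,P[:,2],rcond=None)[0]
    for _ in range(3):
        r=P[:,2]-A@k; g=abs(r)<2.5*np.median(abs(r))*1.5; k=np.linalg.lstsq(A[g],P[g,2],rcond=None)[0]
    print('plate n',g.sum(),'slope x',-k[0],'z at x=560',k@[-135,0,1], 'front mean z',np.median(P[P[:,0]<585][:,2]))
ps,ds,ms=grab('scene','s'+t)
cv2.imwrite('pics/s%sc.png'%t,cv2.cvtColor(cv2.resize(ps[150:240,240:330],None,fx=6,fy=6,interpolation=cv2.INTER_CUBIC),cv2.COLOR_RGB2BGR))
E
python3 look.py 6
```

```text
8.75 [ 491.1  -139.49    6.04] [1.36 0.6  0.33] 27.72
plate n 29824 slope x 0.0010610460787305763 z at x=560 23.42614408761241 front mean z 23.404135340865025
```

View pics/w6.png

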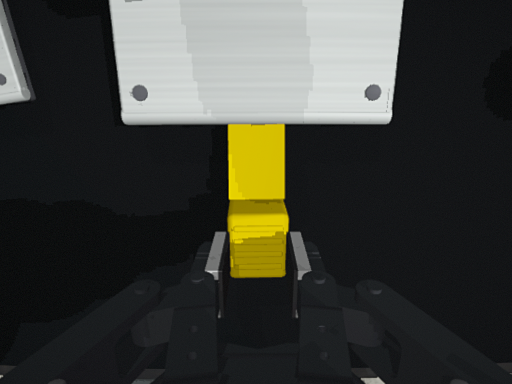

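View pics/s6c.png

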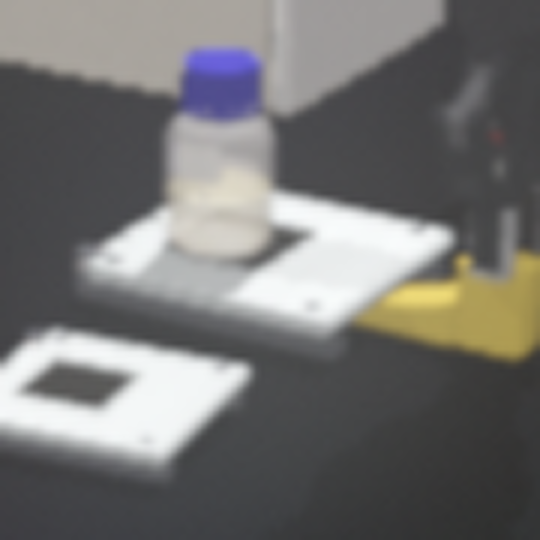

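Emit:
step_arm(
  plan=[
    [[0,0,-2],0],
    [[0,0,-2],0],
    [[0,0,-2],0],
    [[0,0,-2],0],
    [[0,0,-2],0],
    [[0,0,-2],0],
    [[0,0,-1],0],
    [[0,0,0],0],
    [[0,0,0],0],
  ],
)

```text
time_s: 9.93
eef_pos: [502.4, -139.0, 5.8]
ee_rot: [[-0.003, -0.007, -1.0], [0.001, -1.0, 0.007], [-1.0, -0.001, 0.003]]
ft_force: [-10.0, -0.2, 8.3]
grip_width: 27.6
```

```bash
python3 look.py 7
```

```text
9.975 [ 502.45 -139.05    5.83] [-10.16  -0.04   9.61] 27.72
plate n 33125 slope x 0.009476899221575867 z at x=560 24.63752304436123 front mean z 24.55036773969256
```

Emit:
step_arm(
  plan=[
    [[0,0,-1.5],0],
    [[0,0,-1.5],0],
    [[0,0,-1.5],0],
    [[0,0,-1.5],0],
    [[0,0,-1],0],
    [[0,0,0],0],
    [[0,0,0],0],
    [[0,0,0],0],
  ],
)

```text
time_s: 11.02
eef_pos: [509.4, -139.1, 5.8]
ee_rot: [[-0.003, -0.007, -1.0], [0.001, -1.0, 0.007], [-1.0, -0.001, 0.003]]
ft_force: [-10.3, -0.3, 9.8]
grip_width: 27.5
```

```bash
python3 look.py 8
```

```text
11.075 [ 509.42 -139.09    5.81] [-9.59  0.93  8.43] 27.42
plate n 34649 slope x 0.021480935305821847 z at x=560 26.3149397533766 front mean z 26.10373007018464
```

View pics/w8.png

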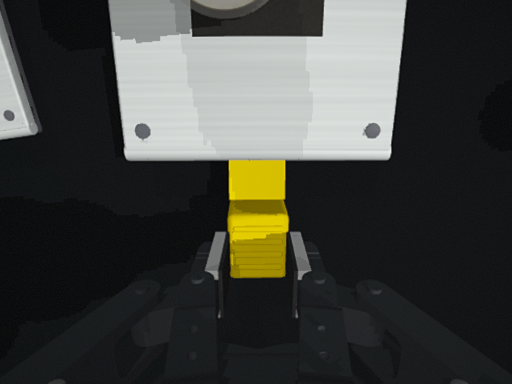

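View pics/s8c.png

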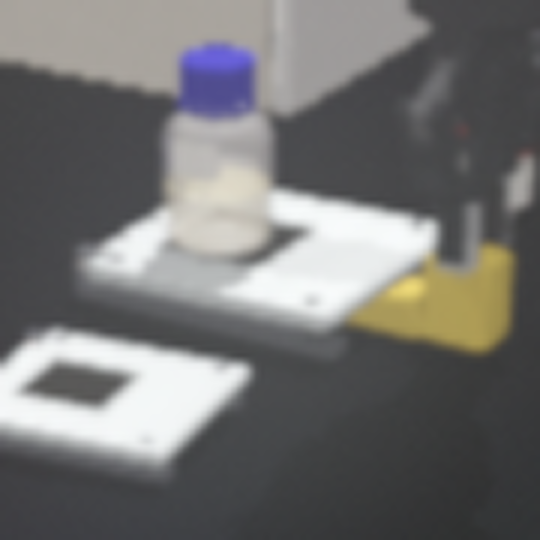

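Emit:
step_arm(
  plan=[
    [[0,0,-1],0],
    [[0,0,-0.5],0],
    [[0,0,0],0],
    [[0,0,0],0],
    [[0,0,0],0],
    [[0,0,0],0],
  ],
)

```text
time_s: 11.88
eef_pos: [510.8, -139.1, 5.8]
ee_rot: [[-0.003, -0.007, -1.0], [0.001, -1.0, 0.007], [-1.0, -0.001, 0.003]]
ft_force: [-9.5, 0.5, 10.1]
grip_width: 27.8
```

```bash
python3 look.py 9; python3 -c "
from h import *
p,d,m=load('wrist'); print(plane(m,[[256.5,215]],45),status.state()['qvel'].round(2))"
```

```text
11.925 [ 510.86 -139.1     5.8 ] [-10.03   1.39   9.56] 27.72
plate n 34975 slope x 0.024163647777019234 z at x=560 26.666646084466308 front mean z 26.42820443412822
[[ 530.96565254 -139.03630501   45.        ]] [ 0.   -0.08 -0.01 -0.05 -0.    0.04]
```

View pics/w9.png

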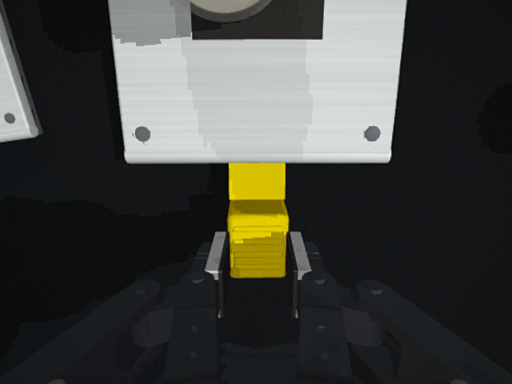

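```bash
python3 -c "
from h import *
print(finish_job())"
```

```text
the job is handed in; nothing more can be done
None
```

The yellow wedge is under the middle of the larger stand's front edge, and the plate is about 3.2 mm off its pads. I handed the job in at about 12 s with the wedge still gripped; no verdict was reported.

**What I did:** I gripped the yellow wedge by its handle at 50 N and turned it in line with the stand. I slid it across at worktop level and pushed it in slowly, thin end first.

**Last checks:**
- **Lift:** the plate's slope had changed by about 0.023 rad, which is about 3.2 mm at the front edge. The arm was almost still.
- **Position:** the wedge lies within about 1 mm and 0.1° of the stand's middle line.
- **Push and grip:** the push was about 10 N and the fingers held the wedge. Their opening read 27.7 mm on the 30 mm handle, a small mismatch I did not explain; the wedge did not slip in the pictures.
- **Clearance and bottle:** the fingers were clear of the plate by about 20 mm as judged from the wrist picture. The bottle stood upright in the scene picture taken just before the last 1.5 mm push; afterwards I saw only its foot in the wrist picture.
- **Other objects:** I kept away from the blue wedge, jar, beaker and tape, but did not measure them again at the end.

No check failed. One gap: I did not measure whether the wedge lies exactly flat on the worktop, because I raised the gripper 0.5 mm before sliding to ease the contact. The force at the end showed it pressed down with about 10 N.

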